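# Close a battery test cell with its screw cap

## Task

Fetch the large knurled cap and set it on the open neck of the battery test cell. Its thread will not start going forward, so with light downward pressure turn the cap backward (anticlockwise seen from above) until you feel it drop into the thread, then screw it forward (clockwise) until it is fully home and let go. Press and turn gently, never forcing it, and leave the small cap, the vial and the screwdriver where they are.

Things in the scene. Friction and masses are not known exactly. Their poses are not given: they have to be found in the camera images.
- cap: The large screw cap, loose, upright on the bench, about 160 g: aluminium skirt 63 mm in diameter and 27.5 mm tall (56 mm bore, open below), on it a grey knurled round crown 40 mm in diameter, 28 mm tall; 55.5 mm overall. Origin: centre of the skirt's lower edge; z up its axis.
- cap_grip (a point): Point on the cap's axis 47.5 mm above its lower edge, in the grey crown: with the TCP here the fingertips just clear the skirt's shoulder, 27.5 mm above the lower edge.
- cap_studs (a point): On the cap's axis 2 mm above its lower edge: the level of the undersides of three hidden thread studs inside the skirt, each 5 mm thick, 120 degrees apart, reaching in to a radius of 23 mm.
- cell: The open battery test cell, fixed to the bench. Origin: centre of its underside on the bench, z up. Grey foot 90 x 90 x 12 mm, steel body 62 mm in diameter up to 50 mm, then the threaded neck. The thread's angle about the neck differs from cell to cell and is not given by these axes.
- neck (a point): On the neck's axis at the thread's flat top land, 72 mm above the bench. Cap origin along z from here: -2 mm with the studs on the land, -11 mm once they have dropped through the entry gaps, -15.5 mm fully home. Three starts, 52.6 mm in diameter; three entry gaps 120 degrees apart, 12 degrees of play for a stud; behind each a 3 mm ratchet tooth.
- pilot (a point): Centre of the top of the neck's plain pilot, 7 mm above the land, 43.6 mm in diameter with a bevelled rim, 1.5 mm radial play in the cap's studs. The cap's inside lands on it when home.
- thread (a point): On the neck's axis 12 mm below the land, in the thread. On the land, forward (clockwise) turning runs into a ratchet tooth; backward (anticlockwise) by at most 105 degrees reaches the gaps; overshooting rides up a tooth, 3 mm. Once dropped, about 85 degrees forward draws the cap down 4.5 mm (4.1 mm per rad, 1 mm axial play), then it grows stiff quickly (0.2 N m and more).
- small_cap: A smaller cap of the same style (39 mm skirt, 25 mm crown, 55.5 mm tall), loose, standing on the bench; does not belong to this cell. Origin: centre of its underside.
- vial: Amber glass vial 32 mm in diameter, 62 mm tall, loose, upright. Origin: centre of its underside.
- driver: Screwdriver lying on the bench, black handle, loose. Origin: under its middle, on the bench.
Mind the look-alikes: they are no part of the job. What is shaped like the cap but black is not meant.

How it is judged (in metres and radians):
On the way, in this order (a step that is already met when the one before it is completed fails the run):
1. the cap is set on the neck: its axis within 4 mm of the neck's, its studs at the land (cap origin less than 1 mm above its resting height there) (horizontal distance between cap and neck below 0.004 m and z of cap in the frame of neck below -0.001 m and angle between cap's own z axis and vertical below 0.12 rad).
2. the cap has dropped through the entry gaps into the thread, at least 7 mm below its height on the land (z of cap in the frame of neck below -0.009 m and horizontal distance between cap and neck below 0.003 m), for 0.1 s.
At the end, for the whole second after the job is handed in: The cap is screwed home on the neck: its origin at least 14.8 mm below the thread's land (fully seated is 15.5 mm), on the neck's axis within 2.5 mm, upright within 3 degrees, at rest and released (z of cap in the frame of neck below -0.0148 m and horizontal distance between cap and neck below 0.0025 m and angle between cap's own z axis and vertical below 0.05 rad and linear speed of cap below 0.01 m/s); the robot touches nothing.
It fails at once if before the cap was nearly home (still more than 1.5 mm short of its seat) it was forced against the cell with more than 40 N (contact force between cap and cell above 40 N and z of cap in the frame of neck above -0.014 m).
It fails at once if the cap was overtightened: summed contact force between cap and cell above 150 N (contact force between cap and cell above 150 N).
It fails at once if the small cap, the vial or the screwdriver was moved more than 40 mm (distance of any of small_cap, vial, driver from where it was at the start of the episode above 0.04 m).
It also fails if it takes over 67 s, if anything falls off the work surface, if the arm or the gripper's body presses on something with over 40 N, if the wrist force passes 120 N, or if a joint passes its speed limit or range.

## Robot

A 7-joint arm with a two-finger parallel gripper is mounted at the origin on the work surface. World frame = base frame: x ahead of the robot, y to its left, z up, the work surface at z = 0. Lengths are in m, angles in degrees, forces in N, time in s.
With the tool pointing down it reaches from about 0.4 to 0.875 m from the base axis. Payload 6.5 kg.
Tool frame: the origin (TCP) lies between the finger pads, 19 mm behind the fingertips; this is the grasp point; z points along the fingers, y is the line along which they close (so a half turn about z gives the same grasp; the last joint's range is limited). The gripper opens to 88 mm and grips with 3 to 60 N. Pads are 18 mm wide; open, the fingers measure 123 mm over their backs; the gripper's body (75 mm by 187 mm) begins 45 mm behind the grasp point.
Start: joints at [65.821, 30.733, -0.252, 88.115, 0.149, 61.152, -4.079], TCP at [0.226, -0.609, 0.257] pointing down, gripper open.
Joint ranges: [-154.64, 154.64], [-21.42, 123.67], [-72.66, 72.17], [13.99, 137.28], [-74.86, 254.86], [10.95, 109.41], [-158.01, 158.01]. Speed limits (degrees/s): [136.94, 136.94, 180, 180, 180, 180, 180].

## Interface

Orientations are given as [roll, pitch, yaw] about the fixed x, y, z axes, in that order (R = Rz(yaw) Ry(pitch) Rx(roll)).
In Python, from rig import bot gives the robot as it stands. The module is installed in compiled form; this text tells all that it offers.
- The arm moves only by the tool step_arm, never from a script. Its argument "commands" is a list of rows, each a list of 2 entries, a list of its own where there are three numbers: the shift along the tool's x, y, z in m, then the turn about the tool's z in rad. In form: [[[dx, dy, dz], turn], ...]. A call has exactly 8 rows; each row is the pose to reach, as a shift and turn from the pose commanded when the call began, along the tool's axes at that moment; what a row does not reach only later rows make up. A row lasts 1/10 s, in which the tool goes at most 50 mm and 8.59 degrees, less where a joint would pass 70% of its speed; a pose out of reach is approached as far as the arm can. A call with a gripper value outside its range is refused whole. "jaw" is the gripper's target within -1 to 1 (fully open at 1, half-way at 0, shut at -1), set as the call begins (left out, the last holds). The fingers move at their own pace and stop on an object; "squeeze" is the grip in N (left out, the last holds). Time passes only in rows, so rows that repeat a pose let the fingers close, or fill a call up. It gives the time, the measured TCP pose, the force, the opening and the grip force at its end, in the units of the state.
- bot.sense(): the state, without advancing time (a new reading comes with each control period).
- bot.camera(name): name is "side" or "top" or "wrist"; returns (picture, depth): 384x512x3 uint8, blue, green, red; 384x512 float32, m along the optical axis (not along the pixel's ray), 0 where there is no reading.
- bot.camera_params(name): a dict with "vertical_fov" (degrees; the focal length in pixels is half the picture's height over the tangent of half this angle, whatever the lens; pixels are square), "cx", "cy" (the principal point, pixels), "R" (3x3) and "t" (3): a world point X has camera coordinates R X + t. Camera axes: x right, y down, z forward; pixel columns grow to the right and rows downward; lengths in m; the calibration is good to about 2 mm. A picture is of the moment at which its call begins: read the wrist's pose just before it. camera_params takes no time and is no camera call; for the wrist camera it gives the pose at the moment of the call.
- bot.hand_in(): hands the job in; it is judged then, once.
The state is a dict: "t": time; "qpos": joint angles; "joint_vel": joint speeds; "joint_torque": joint torques, N m; "eef_pos": TCP position; "ee_rot": TCP orientation; "contact_force": force on the tool from outside, world axes, zero at the start; "wrist_torque": the same for the moment, N m; "gripper_width": finger opening in m; "gripper_force": force on a finger pad.
Only numpy, scipy, OpenCV 4.12 (cv2) and the standard library are available. Lean on these libraries where they do the work, as an engineer would, in place of code of your own. Each camera call takes 0.05 s, during which the arm holds its last target. There are 200 camera calls.

## Working session

There is one attempt and no reset: what is moved stays moved. The work goes in short steps, Python scripts to look and compute and a tool call to move; the robot and the scene stay as the last step left them, time stands still between calls to the robot, and variables do not carry over. Pictures are saved under pics/ and viewed, at most 10 in all, crops included, and the job is handed in when it is done.

Besides the shell and the picture viewer there is one more tool, called after ">>>" by a JSON object that holds its "fn" and its "kwargs". step_arm: Moves the arm, as the interface text tells. Its arguments: {"type":"object","properties":{"commands":{"type":"array","items":{"type":"array"}},"jaw":{"type":"number"},"squeeze":{"type":"number"}},"required":["commands"]}

```bash
mkdir -p pics
python3 - <<'E'
from rig import bot
import cv2,numpy as np
s=bot.sense();print(s)
ims=[]
for n in("top","side"):
    p,d=bot.camera(n);np.savez(f"{n}.npz",p=p,d=d,**bot.camera_params(n));ims.append(p);print(n,bot.camera_params(n))
cv2.imwrite("pics/a.png",cv2.resize(ims[0],(800,600)));cv2.imwrite("pics/b.png",cv2.resize(ims[1],(800,600)))
E
```

```text
{'t': 0.0, 'qpos': array([65.82437524, 30.7782421 , -0.25585552, 88.16938465,  0.14829741,
       61.15205697, -4.08260492]), 'joint_vel': array([-0.00805973, -0.09766251,  0.02500728, -0.01566938, -0.00878104,
       -0.09257509, -0.0312378 ]), 'joint_torque': array([-9.84119470e-04, -5.70979536e+01,  9.90242064e-01, -2.51602936e+01,
       -5.63709985e-02,  1.81552005e-02,  1.49325992e-04]), 'eef_pos': array([ 0.22619072, -0.60875865,  0.2565393 ]), 'ee_rot': array([-1.79900820e+02,  5.92078233e-03,  2.03846225e+01]), 'contact_force': array([0.37358616, 0.1903039 , 0.58303338]), 'wrist_torque': array([-0.02192489,  0.02515729, -0.05349183]), 'gripper_force': 0.0, 'gripper_width': 0.08775829996260381}
top {'vertical_fov': 52.05572424233068, 'cx': 248.47732533538775, 'cy': 199.92956662024687, 'R': array([[ 0.01021096, -0.99986928, -0.01253664],
       [-0.99469769, -0.00887349, -0.10245861],
       [ 0.10233398,  0.01351637, -0.99465827]]), 't': array([0.09723819, 0.56872093, 0.72370903])}
side {'vertical_fov': 50.76136269486999, 'cx': 249.81569607014893, 'cy': 185.19178295609953, 'R': array([[-0.7201634 , -0.69348282,  0.02112459],
       [-0.47542584,  0.47108406, -0.74300073],
       [ 0.50530679, -0.54512511, -0.66895715]]), 't': array([0.45669621, 0.2902169 , 0.60569867])}
```

View pics/a.png

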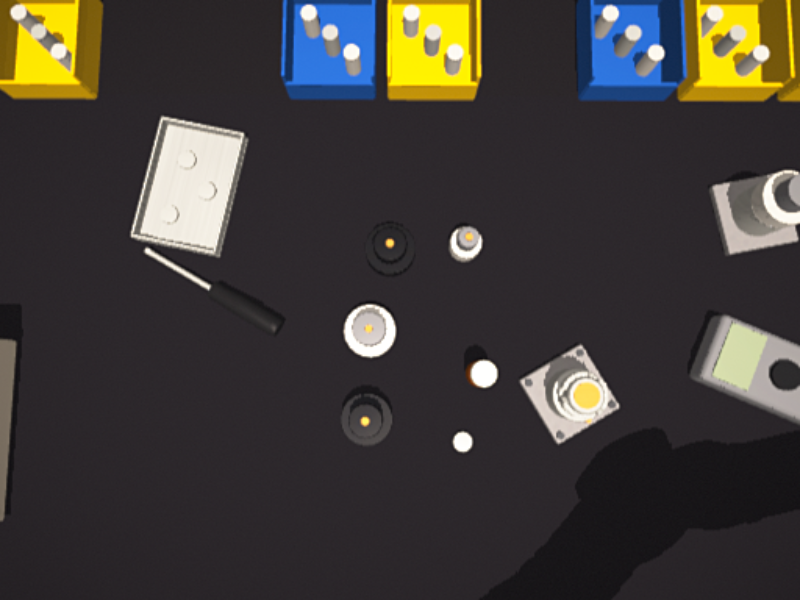

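View pics/b.png

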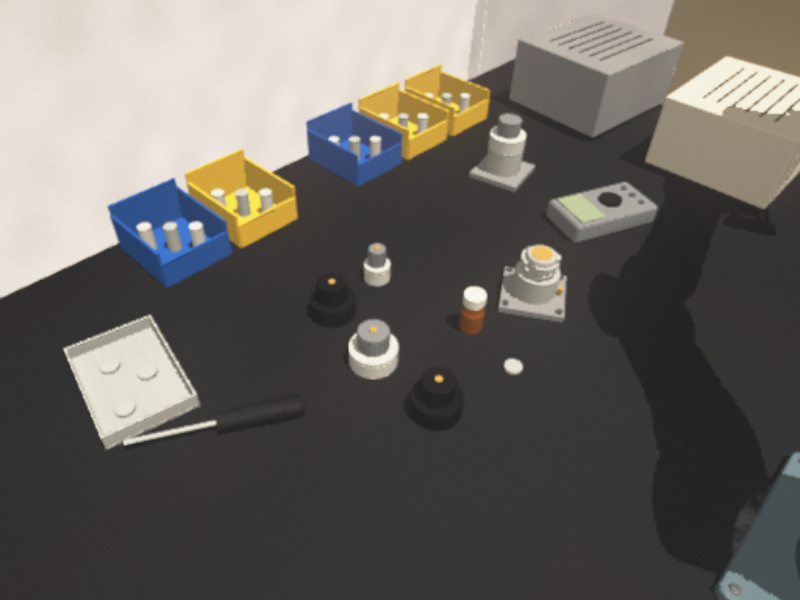

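The top view (800x600 pixels) shows these look-alikes:
- large grey cap at (369,329)
- small grey cap at (466,242)
- two black caps at (390,245) and (366,420)
- an already capped cell at (785,190)

The cap meant is the one at (369,329): white skirt, wide grey crown. The open cell, with its yellow-topped neck, is at (585,395). Next I confirm this in a crop and measure.

```bash
cat > h.py <<'E'
import numpy as np,cv2
def ray(c,uv):
    f=192/np.tan(np.radians(c["vertical_fov"])/2)
    d=c["R"].T@np.array([(uv[0]-c["cx"])/f,(uv[1]-c["cy"])/f,1.]); o=-c["R"].T@c["t"]; return o,d
def onz(c,uv,z):
    o,d=ray(c,uv); return o+d*(z-o[2])/d[2]
def proj(c,X):
    f=192/np.tan(np.radians(c["vertical_fov"])/2); q=c["R"]@np.array(X)+c["t"]
    return np.array([c["cx"]+f*q[0]/q[2],c["cy"]+f*q[1]/q[2]])
def orange(p):
    h=cv2.cvtColor(p,cv2.COLOR_BGR2HSV)
    n,l,s,c=cv2.connectedComponentsWithStats(cv2.inRange(h,(8,90,120),(32,255,255)))
    return [(c[i],s[i]) for i in range(1,n) if s[i][4]>3]
E
python3 - <<'E'
from h import *
T=np.load("top.npz");S=np.load("side.npz")
for n,c in(("top",T),("side",S)):
    print(n)
    for ce,s in orange(c["p"]):
        if ce[1]<100 and n=="top" or n=="side" and s[4]>400: continue
        print(ce.round(1),s[2:5],onz(c,ce,.0555).round(4),onz(c,ce,.079).round(4))
a=cv2.resize(T["p"][130:300,200:410],None,fx=2.8,fy=2.8,interpolation=3)
cv2.imwrite("pics/c.png",a)
E
```

```text
top
[299.9 151. ] [ 5  5 20] [0.658  0.007  0.0555] [0.6525 0.0098 0.079 ]
[249.  155.3] [ 5  6 28] [0.6491 0.1022 0.0555] [0.644  0.1019 0.079 ]
[235.5 209.8] [ 6  5 20] [0.5466 0.1261 0.0555] [0.5448 0.125  0.079 ]
[301.4 242.9] [ 5  8 10] [0.4871 0.0048 0.0555] [0.4872 0.0077 0.079 ]
[375.1 252.7] [ 17  17 224] [ 0.4707 -0.129   0.0555] [ 0.4713 -0.1218  0.079 ]
[233.3 269.1] [ 6  7 33] [0.4384 0.1286 0.0555] [0.4401 0.1275 0.079 ]
[376.3 269.2] [3 3 6] [ 0.4412 -0.1305  0.0555] [ 0.4428 -0.1232  0.079 ]
side
[240.8 158. ] [ 4  3 10] [0.6571 0.0067 0.0555] [0.6361 0.028  0.079 ]
[346.5 161.8] [14  9 95] [ 0.4837 -0.1503  0.0555] [ 0.4701 -0.1224  0.079 ]
[212.  179.5] [ 5  4 16] [0.6482 0.1005 0.0555] [0.6276 0.1178 0.079 ]
[357.9 185.9] [ 3  5 14] [ 0.4218 -0.0999  0.0555] [ 0.4108 -0.0741  0.079 ]
[304.1 202.2] [13 12 80] [0.4706 0.0173 0.0555] [0.4575 0.0381 0.079 ]
[238.4 210.6] [ 4  4 15] [0.5455 0.1254 0.0555] [0.5292 0.1416 0.079 ]
[280.6 241.9] [ 6  5 25] [0.4374 0.1272 0.0555] [0.4257 0.1434 0.079 ]
```

View pics/c.png

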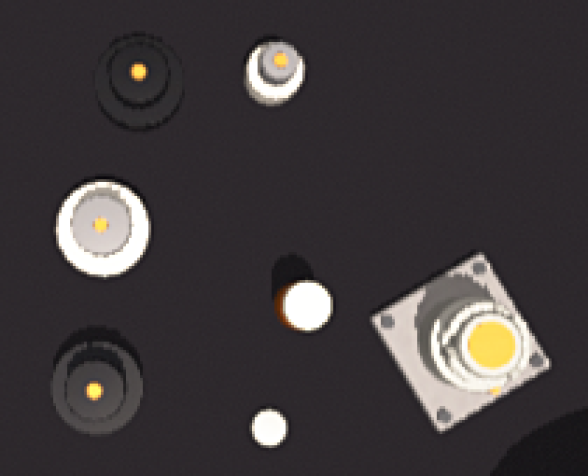

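The crop confirms it: the large cap has a white skirt, a wide grey crown and an orange dot at (100,225). The small cap is clearly narrower, and the open neck is at (492,345). Both views agree on the cap at (0.546, 0.126) and the neck at (0.471, -0.122). Moving now.

>>> {"fn": "step_arm", "kwargs": {"commands": [[[0.02,-0.021,0],-0.05],[[0.05,-0.052,0],-0.15],[[0.084,-0.087,0],-0.25],[[0.118,-0.122,0],-0.35],[[0.152,-0.158,0],-0.45],[[0.186,-0.193,0],-0.55],[[0.22,-0.229,0],-0.65],[[0.25,-0.26,0],-0.75]], "jaw": 1, "squeeze": 20}}

```text
t: 0.9
eef_pos: [0.3706, -0.2759, 0.2573]
ee_rot: [-180.0, -0.0, 63.7]
contact_force: [0.6, -0.6, -0.5]
gripper_width: 0.0879
gripper_force: 0.0
```

```bash
cat > g.py <<'E'
import sys
from rig import bot
from h import *
def go(x,y,z=None,yaw=None,turn=None):
    s=bot.sense();w=np.radians(s["ee_rot"][2]);d=np.array([x,y])-s["eef_pos"][:2]
    print("t",s["t"],"pos",s["eef_pos"].round(4),"rot",s["ee_rot"].round(2),"q7",s["qpos"][6].round(1),"F",s["contact_force"].round(1),"w",s["gripper_width"])
    print("dx %.4f dy %.4f dz %.4f turn %s"%(d@[np.cos(w),np.sin(w)],d@[np.sin(w),-np.cos(w)],s["eef_pos"][2]-(z or 0),None if yaw is None else -np.radians(yaw-s["ee_rot"][2])))
if __name__=="__main__": go(*map(float,sys.argv[1:]))
E
python3 g.py .546 .126 .18 103
```

```text
t 0.9 pos [ 0.3706 -0.2759  0.2573] rot [-1.7998e+02 -1.0000e-02  6.3660e+01] q7 -0.1 F [ 0.6 -0.6 -0.5] w 0.08793764392306236
dx 0.4380 dy -0.0212 dz 0.0773 turn -0.6866974385710373
```

>>> {"fn": "step_arm", "kwargs": {"commands": [[[0.045,-0.003,0],-0.08],[[0.093,-0.006,0],-0.17],[[0.141,-0.008,0],-0.26],[[0.19,-0.01,0],-0.35],[[0.239,-0.013,0.01],-0.44],[[0.288,-0.015,0.02],-0.53],[[0.337,-0.017,0.035],-0.62],[[0.385,-0.02,0.05],-0.69]]}}

```text
t: 1.7
eef_pos: [0.5249, 0.0746, 0.2073]
ee_rot: [180.0, 0.0, 103.1]
contact_force: [0.8, -1.2, 0.7]
gripper_width: 0.0884
gripper_force: 0.0
```

```bash
python3 g.py .546 .126 .18 103
python3 - <<'E'
from rig import bot
from h import *
c=bot.camera_params("wrist");p,d=bot.camera("wrist");cv2.imwrite("pics/d.png",p);print(c,[ (a.round(1),s[4],onz(c,a,.0555).round(4)) for a,s in orange(p)])
E
```

```text
t 1.7 pos [0.5249 0.0746 0.2073] rot [1.7999e+02 1.0000e-02 1.0306e+02] q7 -15.6 F [ 0.8 -1.2  0.7] w 0.08837410732895985
dx 0.0453 dy 0.0322 dz 0.0273 turn 0.0010110100943636485
{'vertical_fov': 65.48377199989126, 'cx': 254.13491028170333, 'cy': 194.52847112179788, 'R': array([[ 9.74195557e-01,  2.25705563e-01, -1.24534724e-04],
       [ 2.14796801e-01, -9.26941162e-01,  3.07640076e-01],
       [ 6.93206404e-02, -2.99728345e-01, -9.51502794e-01]]), 't': array([-0.5286555 , -0.07122143,  0.32861489])} [(array([387.2, 179.8]), np.int32(207), array([0.6498, 0.1075, 0.0555])), (array([216.8, 225.8]), np.int32(502), array([0.4984, 0.0228, 0.0555])), (array([505.8, 253.6]), np.int32(211), array([0.7997, 0.0601, 0.0555])), (array([ 62.1, 317. ]), np.int32(1086), array([ 0.3489, -0.1272,  0.0555])), (array([446.2, 317. ]), np.int32(1095), array([ 0.7726, -0.029 ,  0.0555])), (array([167.9, 345.1]), np.int32(171), array([ 0.4712, -0.1398,  0.0555])), (array([382.6, 370.4]), np.int32(3283), array([ 0.7303, -0.1194,  0.0555]))]
```

View pics/d.png

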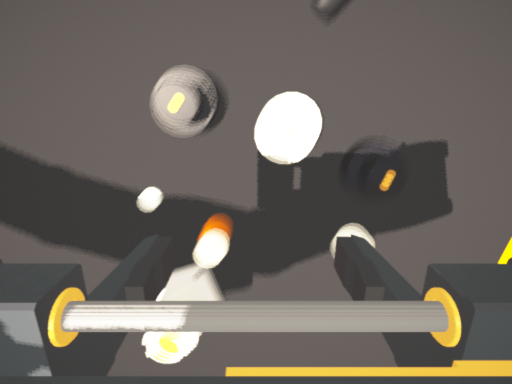

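The overexposed wrist view shows the large cap at (290,127), clear of its neighbours. The top and side fixes agree, so I use those: (0.546, 0.1257).

>>> {"fn": "step_arm", "kwargs": {"commands": [[[0.02,0.015,0],0],[[0.045,0.032,0.02],0],[[0.045,0.032,0.05],0],[[0.045,0.032,0.08],0],[[0.045,0.032,0.1],0],[[0.045,0.032,0.11],0],[[0.045,0.032,0.11],0],[[0.045,0.032,0.11],0]]}}

```text
t: 2.55
eef_pos: [0.5459, 0.1241, 0.0987]
ee_rot: [179.9, -0.0, 102.9]
contact_force: [0.7, -0.1, 0.7]
gripper_width: 0.0883
gripper_force: 0.0
```

```bash
python3 g.py .546 .1257 .049 103
python3 - <<'E'
from rig import bot
from h import *
c=bot.camera_params("wrist");p,d=bot.camera("wrist");cv2.imwrite("pics/e.png",p);print([ (a.round(1),s[4],onz(c,a,.0555).round(4)) for a,s in orange(p)]);print(proj(c,[.546,.1257,.0555]))
E
```

```text
t 2.55 pos [0.5459 0.1241 0.0987] rot [ 1.7995e+02 -1.0000e-02  1.0288e+02] q7 -26.0 F [ 0.7 -0.1  0.7] w 0.08827528662844056
dx 0.0015 dy 0.0005 dz 0.0497 turn -0.002098132078583591
[(array([ 77.7, 189.3]), np.int32(248), array([0.4378, 0.1274, 0.0555])), (array([254.4, 230.2]), np.int32(155), array([0.5464, 0.1249, 0.0555])), (array([ 62., 317.]), np.int32(1099), array([0.4314, 0.0315, 0.0555])), (array([446.3, 317.1]), np.int32(1104), array([0.6904, 0.0904, 0.0555])), (array([160.6, 343.7]), np.int32(965), array([0.5008, 0.0236, 0.0555])), (array([382.8, 370.4]), np.int32(3271), array([0.6645, 0.0354, 0.0555]))]
[254.01762546 228.93043417]
```

View pics/e.png

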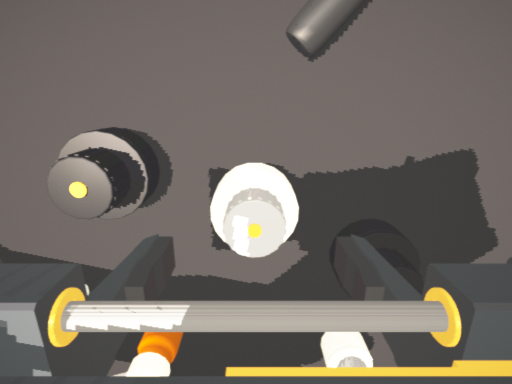

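The wrist view shows the cap centred between the fingers, its dot at (254,230). That gives (0.5464, 0.1249), which agrees. Descend and grip.

>>> {"fn": "step_arm", "kwargs": {"commands": [[[0.001,0,0.012],0],[[0.001,0,0.026],0],[[0.001,0,0.038],0],[[0.001,0,0.045],0],[[0.001,0,0.049],0],[[0.001,0,0.049],0],[[0.001,0,0.049],0],[[0.001,0,0.049],0]]}}

```text
t: 3.4
eef_pos: [0.5455, 0.1251, 0.0493]
ee_rot: [180.0, -0.0, 102.9]
contact_force: [0.4, 0.4, 0.4]
gripper_width: 0.0879
gripper_force: 0.0
```

>>> {"fn": "step_arm", "kwargs": {"commands": [[[0,0,0],0],[[0,0,0],0],[[0,0,0],0],[[0,0,0],0],[[0,0,0],0],[[0,0,0],0],[[0,0,0],0],[[0,0,0],0]], "jaw": -1, "squeeze": 25}}

```text
t: 4.2
eef_pos: [0.5452, 0.1251, 0.0489]
ee_rot: [180.0, -0.0, 102.9]
contact_force: [0.3, -0.4, 0.6]
gripper_width: 0.0394
gripper_force: 25.0
```

>>> {"fn": "step_arm", "kwargs": {"commands": [[[0,0,-0.01],0],[[0,0,-0.025],0],[[0,0,-0.045],0],[[0,0,-0.07],0],[[0,0,-0.095],0],[[0,0,-0.115],0],[[0,0,-0.13],0],[[0,0,-0.13],0]]}}

```text
t: 5.0
eef_pos: [0.5464, 0.1254, 0.1815]
ee_rot: [179.8, 0.0, 102.9]
contact_force: [-0.3, -0.1, -1.4]
gripper_width: 0.0394
gripper_force: 25.0
```

```bash
python3 g.py .4707 -.122 .1185 75
```

```text
t 5.0 pos [0.5464 0.1254 0.1815] rot [1.7976e+02 1.0000e-02 1.0288e+02] q7 -22.2 F [-0.3 -0.1 -1.4] w 0.039429100323313385
dx -0.2243 dy -0.1290 dz 0.0630 turn 0.48665328424061327
```

>>> {"fn": "step_arm", "kwargs": {"commands": [[[-0.02,-0.012,0],0.04],[[-0.055,-0.032,0],0.11],[[-0.093,-0.054,0],0.19],[[-0.131,-0.075,0],0.27],[[-0.168,-0.097,0],0.35],[[-0.2,-0.115,0],0.43],[[-0.218,-0.125,0],0.48],[[-0.224,-0.129,0],0.48]]}}

```text
t: 5.8
eef_pos: [0.4686, -0.124, 0.1785]
ee_rot: [-179.9, 0.0, 75.2]
contact_force: [-0.1, 0.5, -2.4]
gripper_width: 0.0393
gripper_force: 25.0
```

```bash
python3 g.py .4707 -.122 .1185 75;python3 - <<'E'
from rig import bot
from h import *
ims=[]
s=bot.sense()["eef_pos"]
for n in("top","side"):
    c=bot.camera_params(n);p,d=bot.camera(n);np.savez(n+"2.npz",p=p,d=d,**c)
    u=proj(c,[.4707,-.122,.1]).astype(int);print(n,u);q=p[max(u[1]-60,0):u[1]+60,max(u[0]-65,0):u[0]+65];ims.append(cv2.resize(q,(390,360),interpolation=3))
cv2.imwrite("pics/f.png",np.hstack(ims))
E
```

```text
t 5.8 pos [ 0.4686 -0.124   0.1785] rot [-1.7994e+02  4.0000e-02  7.5200e+01] q7 -17.7 F [-0.1  0.5 -2.4] w 0.039297029430832284
dx 0.0024 dy 0.0016 dz 0.0600 turn 0.0035210906550122325
top [379 253]
side [347 153]
```

View pics/f.png

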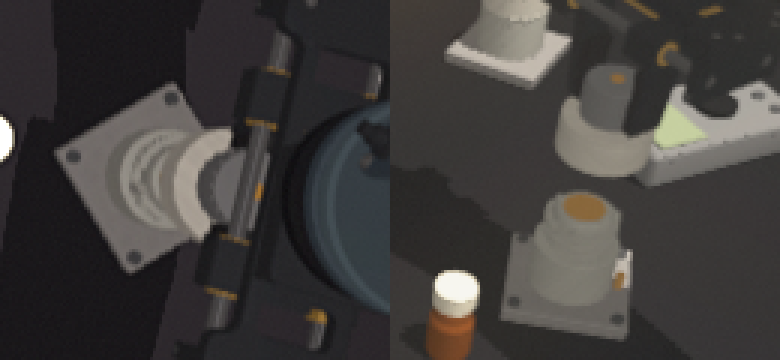

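The cap is held upright, over the neck and slightly beyond it. I use the side view to check the cap's dot against the TCP.

Run:
```python
from rig import bot
from h import *
s=bot.sense()["eef_pos"];print(s.round(4))
c=np.load("side2.npz")
for a,b in orange(c["p"]):
    if 320<a[0]<380 and 120<a[1]<200: print(a.round(1),b[2:5],onz(c,a,.1785+.0066).round(4),onz(c,a,.079).round(4))
```

```text
[ 0.4694 -0.1218  0.1787]
[346.5 161.8] [14  9 97] [0.4083 0.0039 0.1851] [ 0.4699 -0.1222  0.079 ]
[358.  186.2] [ 3  6 14] [0.3604 0.043  0.1851] [ 0.4101 -0.0733  0.079 ]
```

```bash
python3 - <<'E'
from rig import bot
from h import *
s=bot.sense()["eef_pos"];c=bot.camera_params("side");p,d=bot.camera("side");print(s.round(4))
h=cv2.cvtColor(p,cv2.COLOR_BGR2HSV);m=cv2.inRange(h,(5,70,60),(35,255,255))[100:140,345:372];print((np.argwhere(m).mean(0)+[100,345])[::-1],m.sum()/255)
a=(np.argwhere(m).mean(0)+[100,345])[::-1];print(onz(c,a,s[2]+.0066))
E
python3 g.py .4706 -.122 .1185 75
```

```text
[ 0.4694 -0.1218  0.1787]
[362.73913043 115.91304348] 23.0
[ 0.46736815 -0.14091032  0.18530303]
t 5.95 pos [ 0.4699 -0.1206  0.1788] rot [-1.800e+02 -6.000e-02  7.555e+01] q7 -17.7 F [-0.6  1.2 -1.7] w 0.039557140849336994
dx -0.0012 dy 0.0010 dz 0.0603 turn 0.009588775359892646
```

Run:
```python
from rig import bot
from h import *
s=bot.sense()["eef_pos"];c=bot.camera_params("side");p,d=bot.camera("side")
h=cv2.cvtColor(p,cv2.COLOR_BGR2HSV);m=cv2.inRange(h,(5,70,60),(35,255,255))[95:140,335:375]
n,l,st,ce=cv2.connectedComponentsWithStats(m)
e=bot.sense()["eef_pos"];print(s.round(4),e.round(4))
for i in range(1,n): a=ce[i]+[335,95];print(a.round(1),st[i][4],onz(c,a,s[2]+.0066).round(4))
```

```text
[ 0.4699 -0.1206  0.1788] [ 0.4701 -0.1201  0.1789]
[341.5  95. ] 4 [ 0.5434 -0.1791  0.1854]
[366.   96.8] 20 [ 0.5031 -0.2105  0.1854]
[371.5 111.1] 27 [ 0.4646 -0.1689  0.1854]
[356.1 118.9] 14 [ 0.4704 -0.122   0.1854]
```

By the same camera the cap sits within about 0.5 mm of the pilot, so I go straight down.

>>> {"fn": "step_arm", "kwargs": {"commands": [[[-0.0005,0,0.006],0],[[-0.0005,0,0.014],0],[[-0.0005,0,0.023],0],[[-0.0005,0,0.032],0],[[-0.0005,0,0.04],0],[[-0.0005,0,0.044],0],[[-0.0005,0,0.045],0],[[-0.0005,0,0.045],0]]}}

```text
t: 6.8
eef_pos: [0.4693, -0.1226, 0.1339]
ee_rot: [-180.0, -0.0, 75.4]
contact_force: [0.6, 0.2, -1.6]
gripper_width: 0.0393
gripper_force: 25.0
```

>>> {"fn": "step_arm", "kwargs": {"commands": [[[0,0,0.001],0],[[0,0,0.002],0],[[0,0,0.003],0],[[0,0,0.004],0],[[0,0,0.005],0],[[0,0,0.006],0],[[0,0,0.007],0],[[0,0,0.007],0]]}}

```text
t: 7.6
eef_pos: [0.4692, -0.1226, 0.1268]
ee_rot: [-180.0, 0.0, 75.4]
contact_force: [0.5, 0.1, -1.9]
gripper_width: 0.0395
gripper_force: 25.0
```

```bash
cat > dot.py <<'E'
from rig import bot
from h import *
s=bot.sense()["eef_pos"];c=bot.camera_params("side");p,d=bot.camera("side")
u=proj(c,s+[0,0,.0066]).astype(int);o=u-[8,8]
h=cv2.cvtColor(p,cv2.COLOR_BGR2HSV);m=cv2.inRange(h,(5,70,60),(35,255,255))[o[1]:o[1]+20,o[0]:o[0]+18]
n,l,st,ce=cv2.connectedComponentsWithStats(m)
print(s.round(4),bot.sense()["eef_pos"].round(4),bot.sense()["contact_force"].round(1))
for i in range(1,n): a=ce[i]+o;print(a.round(1),st[i][4],onz(c,a,s[2]+.0066).round(4))
E
python3 dot.py;python3 dot.py
```

```text
[ 0.4692 -0.1226  0.1268] [ 0.4693 -0.1226  0.1269] [ 0.   0.6 -0.2]
[351.8 140.6] 14 [ 0.4697 -0.1235  0.1334]
[ 0.4693 -0.1226  0.1269] [ 0.4693 -0.1226  0.1269] [ 0.3  1.5 -0.8]
[351.8 140.6] 14 [ 0.4697 -0.1234  0.1335]
```

Against the same-camera pilot fix, the cap needs +1.2 mm in y, which is tool x. I correct that and lower it to just above the land.

>>> {"fn": "step_arm", "kwargs": {"commands": [[[0.0006,0,0],0],[[0.0012,0,0],0],[[0.0012,0,0.001],0],[[0.0012,0,0.002],0],[[0.0012,0,0.003],0],[[0.0012,0,0.004],0],[[0.0012,0,0.005],0],[[0.0012,0,0.006],0]]}}

```text
t: 8.5
eef_pos: [0.4696, -0.1215, 0.1208]
ee_rot: [-180.0, 0.0, 75.4]
contact_force: [0.5, -0.4, -1.7]
gripper_width: 0.0397
gripper_force: 25.0
```

>>> {"fn": "step_arm", "kwargs": {"commands": [[[0,0,0.0005],0],[[0,0,0.001],0],[[0,0,0.001],0],[[0,0,0.0015],0],[[0,0,0.0015],0],[[0,0,0.002],0],[[0,0,0.002],0],[[0,0,0.002],0]]}}

```text
t: 9.3
eef_pos: [0.4696, -0.1215, 0.1189]
ee_rot: [180.0, 0.0, 75.4]
contact_force: [-0.5, -0.1, -2.4]
gripper_width: 0.0394
gripper_force: 25.0
```

>>> {"fn": "step_arm", "kwargs": {"commands": [[[0,0,0.0002],0],[[0,0,0.0004],0],[[0,0,0.0006],0],[[0,0,0.0008],0],[[0,0,0.001],0],[[0,0,0.001],0],[[0,0,0.001],0],[[0,0,0.001],0]]}}

```text
t: 10.1
eef_pos: [0.4697, -0.1214, 0.1185]
ee_rot: [180.0, 0.0, 75.4]
contact_force: [-2.8, -0.1, 7.9]
gripper_width: 0.039
gripper_force: 25.0
```

The cap is on the land at about 10 N. Now I turn it backward in 8 degree steps and watch the height.

>>> {"fn": "step_arm", "kwargs": {"commands": [[[0,0,0],-0.02],[[0,0,0],-0.04],[[0,0,0],-0.06],[[0,0,0],-0.08],[[0,0,0],-0.1],[[0,0,0],-0.12],[[0,0,0],-0.14],[[0,0,0],-0.14]]}}

```text
t: 10.9
eef_pos: [0.4704, -0.1215, 0.1185]
ee_rot: [179.9, 0.0, 83.4]
contact_force: [-0.1, 1.1, 6.0]
gripper_width: 0.0393
gripper_force: 25.0
```

>>> {"fn": "step_arm", "kwargs": {"commands": [[[0,0,0],-0.02],[[0,0,0],-0.04],[[0,0,0],-0.06],[[0,0,0],-0.08],[[0,0,0],-0.1],[[0,0,0],-0.12],[[0,0,0],-0.14],[[0,0,0],-0.14]]}}

```text
t: 11.7
eef_pos: [0.4705, -0.1214, 0.1186]
ee_rot: [179.9, 0.0, 91.5]
contact_force: [-1.0, 1.1, 5.4]
gripper_width: 0.0392
gripper_force: 25.0
```

>>> {"fn": "step_arm", "kwargs": {"commands": [[[0,0,0.0001],-0.02],[[0,0,0.0002],-0.04],[[0,0,0.0002],-0.06],[[0,0,0.0002],-0.08],[[0,0,0.0002],-0.1],[[0,0,0.0002],-0.12],[[0,0,0.0002],-0.14],[[0,0,0.0002],-0.14]]}}

```text
t: 12.5
eef_pos: [0.4706, -0.1214, 0.1185]
ee_rot: [179.9, 0.0, 99.5]
contact_force: [-0.4, 0.3, 7.3]
gripper_width: 0.0393
gripper_force: 25.0
```

>>> {"fn": "step_arm", "kwargs": {"commands": [[[0,0,0],-0.02],[[0,0,0],-0.04],[[0,0,0],-0.06],[[0,0,0],-0.08],[[0,0,0],-0.1],[[0,0,0],-0.12],[[0,0,0],-0.14],[[0,0,0],-0.14]]}}

```text
t: 13.3
eef_pos: [0.4706, -0.1214, 0.1185]
ee_rot: [179.9, 0.0, 107.5]
contact_force: [-1.1, 0.7, 6.3]
gripper_width: 0.0394
gripper_force: 25.0
```

>>> {"fn": "step_arm", "kwargs": {"commands": [[[0,0,0],-0.02],[[0,0,0],-0.04],[[0,0,0],-0.06],[[0,0,0],-0.08],[[0,0,0],-0.1],[[0,0,0],-0.12],[[0,0,0],-0.14],[[0,0,0],-0.14]]}}

```text
t: 14.1
eef_pos: [0.4706, -0.1215, 0.1185]
ee_rot: [179.9, 0.1, 115.5]
contact_force: [-0.0, -0.2, 7.0]
gripper_width: 0.0391
gripper_force: 25.0
```

>>> {"fn": "step_arm", "kwargs": {"commands": [[[0,0,0],-0.02],[[0,0,0],-0.04],[[0,0,0],-0.06],[[0,0,0],-0.08],[[0,0,0],-0.1],[[0,0,0],-0.12],[[0,0,0],-0.14],[[0,0,0],-0.14]]}}

```text
t: 14.9
eef_pos: [0.4706, -0.1215, 0.1185]
ee_rot: [179.9, 0.1, 123.5]
contact_force: [-0.1, 0.6, 7.1]
gripper_width: 0.0397
gripper_force: 25.0
```

>>> {"fn": "step_arm", "kwargs": {"commands": [[[0,0,0],-0.02],[[0,0,0],-0.04],[[0,0,0],-0.06],[[0,0,0],-0.08],[[0,0,0],-0.1],[[0,0,0],-0.12],[[0,0,0],-0.14],[[0,0,0],-0.14]]}}

```text
t: 15.7
eef_pos: [0.4705, -0.1213, 0.1184]
ee_rot: [179.9, 0.1, 131.6]
contact_force: [-0.6, 1.7, 5.7]
gripper_width: 0.0395
gripper_force: 25.0
```

>>> {"fn": "step_arm", "kwargs": {"commands": [[[0,0,0],-0.02],[[0,0,0],-0.04],[[0,0,0],-0.06],[[0,0,0],-0.08],[[0,0,0],-0.1],[[0,0,0],-0.12],[[0,0,0],-0.14],[[0,0,0],-0.14]]}}

```text
t: 16.5
eef_pos: [0.4692, -0.1218, 0.1175]
ee_rot: [-180.0, -0.0, 139.6]
contact_force: [0.3, -0.2, -1.9]
gripper_width: 0.0392
gripper_force: 25.0
```

```bash
python3 g.py .47 -.122 .1185 75; python3 -c "
from rig import bot
s=bot.sense();print(s['qpos'].round(1),s['wrist_torque'])"
```

```text
t 16.5 pos [ 0.4692 -0.1218  0.1175] rot [-1.7996e+02 -3.0000e-02  1.3958e+02] q7 31.8 F [ 0.3 -0.2 -1.9] w 0.03924329049625504
dx -0.0007 dy 0.0004 dz -0.0010 turn 1.127186252917902
[ 39.1  32.7 -37.4 116.7  30.4  40.5  31.8] [-0.04931742 -0.21636017 -0.00601955]
```

The force has vanished and the cap has sunk 1 mm, so it is over the gap. I stop turning and lower it.

>>> {"fn": "step_arm", "kwargs": {"commands": [[[0,0,0.001],0],[[0,0,0.002],0],[[0,0,0.003],0],[[0,0,0.004],0],[[0,0,0.005],0],[[0,0,0.006],0],[[0,0,0.007],0],[[0,0,0.007],0]]}}

```text
t: 17.3
eef_pos: [0.4694, -0.1215, 0.1106]
ee_rot: [-180.0, -0.0, 139.6]
contact_force: [-0.3, 0.3, -1.4]
gripper_width: 0.0396
gripper_force: 25.0
```

>>> {"fn": "step_arm", "kwargs": {"commands": [[[0,0,0.0003],0],[[0,0,0.0006],0],[[0,0,0.0009],0],[[0,0,0.0012],0],[[0,0,0.0013],0],[[0,0,0.0013],0],[[0,0,0.0013],0],[[0,0,0.0013],0]]}}

```text
t: 18.1
eef_pos: [0.4697, -0.1215, 0.1096]
ee_rot: [-180.0, 0.0, 139.6]
contact_force: [-2.7, 0.1, 4.1]
gripper_width: 0.0391
gripper_force: 25.0
```

The cap has dropped into the thread. Now forward (clockwise).

>>> {"fn": "step_arm", "kwargs": {"commands": [[[0,0,0],0.03],[[0,0,0],0.06],[[0,0,0],0.09],[[0,0,0],0.12],[[0,0,0.0001],0.15],[[0,0,0.0002],0.18],[[0,0,0.0003],0.21],[[0,0,0.0004],0.24]]}}

```text
t: 18.9
eef_pos: [0.4696, -0.1212, 0.1092]
ee_rot: [180.0, -0.0, 125.7]
contact_force: [-0.6, 0.1, 5.7]
gripper_width: 0.0389
gripper_force: 25.0
```

>>> {"fn": "step_arm", "kwargs": {"commands": [[[0,0,0.0001],0.03],[[0,0,0.0002],0.06],[[0,0,0.0003],0.09],[[0,0,0.0004],0.12],[[0,0,0.0005],0.15],[[0,0,0.0006],0.18],[[0,0,0.0007],0.21],[[0,0,0.0008],0.24]]}}

```text
t: 19.7
eef_pos: [0.4696, -0.1214, 0.1082]
ee_rot: [-180.0, -0.0, 111.9]
contact_force: [-0.9, 2.4, 5.4]
gripper_width: 0.0391
gripper_force: 25.0
```

>>> {"fn": "step_arm", "kwargs": {"commands": [[[0,0,0.0001],0.03],[[0,0,0.0002],0.06],[[0,0,0.0004],0.09],[[0,0,0.0005],0.12],[[0,0,0.0006],0.15],[[0,0,0.0007],0.18],[[0,0,0.0009],0.21],[[0,0,0.001],0.24]]}}

```text
t: 20.5
eef_pos: [0.4695, -0.1215, 0.1072]
ee_rot: [-180.0, 0.0, 98.2]
contact_force: [-0.7, 0.5, 4.6]
gripper_width: 0.0392
gripper_force: 25.0
```

>>> {"fn": "step_arm", "kwargs": {"commands": [[[0,0,0.0001],0.03],[[0,0,0.0002],0.06],[[0,0,0.0004],0.09],[[0,0,0.0005],0.12],[[0,0,0.0006],0.15],[[0,0,0.0007],0.18],[[0,0,0.0009],0.21],[[0,0,0.001],0.24]]}}

```text
t: 21.3
eef_pos: [0.4695, -0.1215, 0.1062]
ee_rot: [-180.0, 0.0, 84.4]
contact_force: [-1.1, 0.7, 2.5]
gripper_width: 0.0392
gripper_force: 25.0
```

>>> {"fn": "step_arm", "kwargs": {"commands": [[[0,0,0.0001],0.02],[[0,0,0.0002],0.04],[[0,0,0.0003],0.06],[[0,0,0.0004],0.08],[[0,0,0.0005],0.1],[[0,0,0.0006],0.12],[[0,0,0.0007],0.14],[[0,0,0.0007],0.15]]}}

```text
t: 22.1
eef_pos: [0.4697, -0.1215, 0.1056]
ee_rot: [180.0, 0.0, 75.9]
contact_force: [0.4, 0.6, 2.3]
gripper_width: 0.0392
gripper_force: 25.0
```

```bash
python3 -c "
from rig import bot
s=bot.sense();print(s['eef_pos'],s['wrist_torque'],s['contact_force'])"
```

```text
[ 0.4696621  -0.1214875   0.10555748] [ 0.16442805 -0.2044914   0.03504932] [0.39974583 0.55193617 2.30621896]
```

>>> {"fn": "step_arm", "kwargs": {"commands": [[[0,0,0.0001],0.02],[[0,0,0.0002],0.04],[[0,0,0.0003],0.06],[[0,0,0.0004],0.08],[[0,0,0.0005],0.1],[[0,0,0.0005],0.12],[[0,0,0.0005],0.14],[[0,0,0.0005],0.14]]}}

```text
t: 22.9
eef_pos: [0.4698, -0.1217, 0.1054]
ee_rot: [180.0, 0.0, 67.8]
contact_force: [0.5, 0.6, 5.4]
gripper_width: 0.0396
gripper_force: 25.0
```

```bash
python3 -c "
from rig import bot
s=bot.sense();print(s['eef_pos'],s['wrist_torque'],s['contact_force'],s['ee_rot'])"
```

```text
[ 0.4698155  -0.12165206  0.10535096] [ 0.04552102 -0.00216525 -0.03043827] [0.47241525 0.57926594 5.41504454] [1.79969840e+02 1.35100615e-02 6.78472162e+01]
```

>>> {"fn": "step_arm", "kwargs": {"commands": [[[0,0,0],0.015],[[0,0,0],0.03],[[0,0,0],0.045],[[0,0,0],0.06],[[0,0,0],0.075],[[0,0,0],0.09],[[0,0,0],0.1],[[0,0,0],0.1]]}}

```text
t: 23.7
eef_pos: [0.4698, -0.1217, 0.1054]
ee_rot: [180.0, 0.0, 62.1]
contact_force: [-0.4, 0.2, 5.7]
gripper_width: 0.0394
gripper_force: 25.0
```

```bash
python3 -c "
from rig import bot
s=bot.sense();print(s['eef_pos'],s['wrist_torque'],s['contact_force'],s['ee_rot'])"
```

```text
[ 0.46984617 -0.12165153  0.10535218] [-0.00295734  0.0560658   0.0052508 ] [-0.38689361  0.23897024  5.68807412] [1.79967297e+02 7.08312301e-03 6.21336339e+01]
```

>>> {"fn": "step_arm", "kwargs": {"commands": [[[0,0,0],0.015],[[0,0,0],0.03],[[0,0,0],0.045],[[0,0,0],0.06],[[0,0,0],0.075],[[0,0,0],0.09],[[0,0,0],0.1],[[0,0,0],0.1]]}}

```text
t: 24.5
eef_pos: [0.4698, -0.1217, 0.1053]
ee_rot: [180.0, 0.0, 56.4]
contact_force: [-0.6, -0.8, 6.1]
gripper_width: 0.0393
gripper_force: 25.0
```

```bash
python3 -c "
from rig import bot
s=bot.sense();print(s['eef_pos'],s['wrist_torque'],s['contact_force'],s['ee_rot'])"
```

```text
[ 0.46984601 -0.12167838  0.10534412] [0.01876682 0.01009288 0.08359012] [-0.59281517 -0.84449268  6.06143228] [1.79961702e+02 6.52967505e-03 5.64207084e+01]
```

>>> {"fn": "step_arm", "kwargs": {"commands": [[[0,0,0],0.01],[[0,0,0],0.02],[[0,0,0],0.03],[[0,0,0],0.04],[[0,0,0],0.05],[[0,0,0],0.06],[[0,0,0],0.06],[[0,0,0],0.06]]}}

```text
t: 25.3
eef_pos: [0.4699, -0.1217, 0.1054]
ee_rot: [180.0, 0.0, 53.0]
contact_force: [0.8, 0.4, 6.5]
gripper_width: 0.0392
gripper_force: 25.0
```

```bash
python3 -c "
from rig import bot
s=bot.sense();print(s['eef_pos'],s['wrist_torque'],s['contact_force'],s['ee_rot'])"
```

```text
[ 0.46987613 -0.12173842  0.10535143] [-0.06892316 -0.00623669  0.30525604] [0.75175849 0.38799047 6.51886945] [1.79953484e+02 1.06734173e-02 5.30346091e+01]
```

The torque has risen to 0.3 N m, so the cap is home. I take off the pressure, release and retreat.

>>> {"fn": "step_arm", "kwargs": {"commands": [[[0,0,-0.0002],-0.01],[[0,0,-0.0003],-0.02],[[0,0,-0.0003],-0.02],[[0,0,-0.0003],-0.02],[[0,0,-0.0003],-0.02],[[0,0,-0.0003],-0.02],[[0,0,-0.0003],-0.02],[[0,0,-0.0003],-0.02]], "jaw": 1}}

```text
t: 26.1
eef_pos: [0.4696, -0.1214, 0.1054]
ee_rot: [-180.0, 0.0, 54.2]
contact_force: [-0.5, -0.3, -0.2]
gripper_width: 0.0884
gripper_force: 0.0
```

>>> {"fn": "step_arm", "kwargs": {"commands": [[[0,0,0],0],[[0,0,-0.01],0],[[0,0,-0.03],0],[[0,0,-0.06],0],[[0,0,-0.09],0],[[0,0,-0.11],0],[[0,0,-0.12],0],[[0,0,-0.12],0]]}}

```text
t: 26.9
eef_pos: [0.4703, -0.1217, 0.2267]
ee_rot: [179.9, -0.0, 54.2]
contact_force: [0.9, 0.1, -0.4]
gripper_width: 0.088
gripper_force: 0.0
```

Run:
```python
from rig import bot
from h import *
print(bot.sense()["gripper_width"],bot.sense()["gripper_force"])
c=bot.camera_params("side");p,d=bot.camera("side");u=proj(c,[.4705,-.122,.112]);print(u)
for a,s in orange(p):
    if abs(a-u).max()<12: print(a.round(1),s[4],onz(c,a,.112).round(4))
u=u.astype(int);q=p[u[1]-50:u[1]+70,u[0]-90:u[0]+70];cv2.imwrite("pics/g.png",cv2.resize(q,(640,480),interpolation=3))
```

```text
0.08802703716037194 0.0
[349.08837835 149.24985422]
[349.5 149.2] 10 [ 0.47   -0.1228  0.112 ]
```

View pics/g.png

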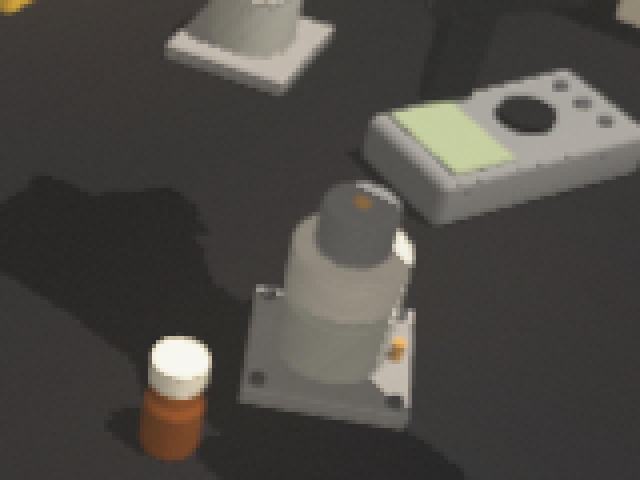

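The cap sits level and home on the cell. Its dot at (362,202) in the crop is where a seated cap should be.

```bash
python3 -c "
from rig import bot
print(bot.hand_in())"
```

```text
the job is handed in; nothing more can be done
None
```

The large knurled cap is screwed fully home on the cell (it stiffened at 0.3 N m) and released, and I handed the job in at about 27 s. The small cap, vial and screwdriver were never touched, and no verdict was returned.

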